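# Cap the drill tube, draw it out and hold it level

### The job

Three clear drill-bit tubes stand in the wooden block on the bench, and one of them has its flip cap standing open. Press that cap fully shut while its tube stays standing in the block, then draw that same tube out of the block, turn it over onto its side and finish holding it still in the gripper, lying level in the air at least 20 cm above the bench with its cap still shut. Never tip the tube while its cap is open, and leave the other two tubes standing in their holes and the cork block, the wooden cube and the chisel where they lie.

Things in the scene. Friction and masses are not known exactly. Their poses are not given: they have to be found in the camera images.
- rack: fixed hardwood block, 70 (x) x 270 (y) x 60 mm high, with three blind round holes 31 mm wide and 50 mm deep (floor 10 mm above the bench) in a row along its own y axis, at y = -85, 0, +85 mm. Origin: centre of its underside; z up.
- tube: the tube whose cap stands open: clear plastic, 28 mm diameter, 130 mm long, about 80 g with cap, loose in any one of the three holes, 80 mm of it showing above the block; a grey collar 28.6 mm wide on its top 7 mm. Origin: centre of its underside; z along the tube to its mouth. The cap's hinge is at the mouth on the tube's +x side, turned roughly away from the robot.
- tube_mid (a point): point on the tube's axis halfway along it, 65 mm from its underside; z along the tube to its mouth.
- cap_hinge (a point): middle of the open tube's cap hinge line, at [17, 0, 130] mm in the tube's frame (level with the mouth); the hinge line runs along the tube's y.
- cap_tip (a point): outer end of the thumb tab of the hinged cap, 40 mm from the hinge line. The cap is a grey disc 28 mm wide and 6 mm thick with a tab 12 mm wide; shut, it lies 1 to 7 mm above the mouth and its tab points along the tube's -x.
- flip_cap (a joint): hinge angle of that cap: 0 fully shut; grows as the cap swings up and back about the tube's +y; 1.57 stands upright; greatest 2.4. It starts at 1.3 to 2.2. A light friction hinge (0.03 N m): the cap stays where it is left, about 1 N at its tip moves it.
- spare_1: another such tube (28 x 130 mm) in the block, its cap shut (does not open): leave alone. Origin: centre of its underside; z up.
- spare_2: the third such tube, its cap shut (does not open): leave alone. Origin: centre of its underside; z up.
- cork_block: bystander: cork block 58 x 110 x 40 mm lying in front of the work. Origin: centre of its underside.
- offcut_2: bystander: 45 mm wooden cube lying behind the block. Origin: centre of its underside.
- chisel_1: bystander: chisel with wooden handle, 29 x 282 x 31 mm, lying along its own y in front of the block. Origin: centre of its underside.
Things that resemble listed ones, but are neither listed nor needed, are in the scene too. What is shaped like the tube but turquoise is not meant.

How it is judged:
By the outcome, as a careful person would: the job done as asked, in the order asked, and still so for the second after the job is handed in, while the arm keeps its last pose, push and grip.
It also fails if it takes over 48 s, if anything falls off the work surface, if the arm or the gripper's body presses on something with over 40 N, if the wrist force passes 120 N, or if a joint passes its speed limit or range.

### The arm

A 6-joint arm with a two-finger parallel gripper is mounted at the origin on a cart in front of the work surface, level with it; the furniture and walls round the work are solid. World frame = base frame: x ahead of the robot, y to its left, z up, the work surface at z = 0. Lengths are in m, angles in rad, forces in N, time in s.
With the tool pointing down it reaches from about 0.35 to 0.975 m from the base axis. Payload 17.4 kg.
Tool frame: the origin (TCP) lies midway between the tips of the shut fingers; the grasp point (between the pads) lies 19 mm behind it; z points along the fingers, y is the line along which they close (so a half turn about z gives the same grasp; the last joint's range is limited). The gripper opens to 85 mm and grips with 20 to 120 N. Pads are 22 mm wide; open, the fingers measure 114 mm over their backs; the gripper's body (76 mm by 85 mm) begins 54 mm behind the grasp point. The pads swing forward as they close: fully open they stand 13 mm farther back than shut.
Start: joints at [-0.038, 0.116, 1.442, -0, 1.584, -0.038], TCP at [0.675, -0, 0.231] pointing down, gripper open.
Joint ranges: [-2.83, 2.83], [-0.83, 2.19], [0.07, 2.5], [-1.14, 4.28], [0.01, 3], [-2.97, 2.97]. Speed limits (rad/s): [1.89, 1.89, 2.22, 3.14, 3.14, 3.14].

### API

Orientations are given as a unit quaternion [w, x, y, z].
In Python, from bench import * gives the robot as it stands. The module is installed in compiled form; this text tells all that it offers.
- The arm moves only by the tool servo_tool, never from a script. Its arguments are lists of equal length, an entry for each row: "dp": the shift along the tool's x, y, z in m, a list of three; "turn": the turn, a rotation vector about the tool's x, y, z in units of 8 degrees (1.0 is 8 degrees), a list of three. In form: {"dp": [[x, y, z], ...], "turn": [[rx, ry, rz], ...]}. A call has 1 to 20 rows; each row shifts and turns the commanded pose from where the row before left it, along the tool's axes as they then stand; what a row does not reach is not made up. A row lasts 1/10 s, in which the tool goes at most 50 mm and 8.59 degrees, less where a joint would pass 70% of its speed; a pose out of reach is approached as far as the arm can. A call with a gripper value outside its range is refused whole. "gripper" is the opening, from -1 (shut) to 1 (fully open), set as the call begins (left out, the last holds). The fingers move at their own pace and stop on an object; "newtons" is the grip in N (left out, the last holds). Time passes only in rows, so rows that do not move let the fingers close. It gives the time, the measured TCP pose, the force, the opening and the grip force at its end, in the units of the state.
- read_state(): the state, without advancing time (a new reading comes with each control period).
- grab_frame(name): name is "scene" or "side" or "wrist"; returns the picture (420x560x3 uint8, red, green, blue); there is no depth.
- camera_model(name): a dict with "K" (3x3 intrinsics, pixels), "R" (3x3) and "t" (3): a world point X has camera coordinates R X + t. Camera axes: x right, y down, z forward; pixel columns grow to the right and rows downward; lengths in m; the calibration is good to about 2 mm. The wrist camera is an equidistant fisheye: a pixel r from the principal point sees the ray r / f radians off the axis. A picture is of the moment at which its call begins: read the wrist's pose just before it. camera_model takes no time and is no camera call; for the wrist camera it gives the pose at the moment of the call.
- hand_in(): hands the job in; it is judged then, once.
The state is a dict: "t": time; "joint_pos": joint angles; "joint_vel": joint speeds; "tau": joint torques, N m; "tcp_pos": TCP position; "orientation": TCP orientation; "wrist_force": force on the tool from outside, world axes, zero at the start; "ft_torque": the same for the moment, N m; "width": finger opening in m; "grasp_force": force on a finger pad.
Only numpy, scipy, OpenCV 4.12 (cv2) and the standard library are available. Lean on these libraries where they do the work, as an engineer would, in place of code of your own. Each camera call takes 0.05 s, during which the arm holds its last target. There are 200 camera calls.

## Working session

There is one attempt and no reset: what is moved stays moved. The work goes in short steps, Python scripts to look and compute and a tool call to move; the robot and the scene stay as the last step left them, time stands still between calls to the robot, and variables do not carry over. Pictures are saved under pics/ and viewed, at most 10 in all, crops included, and the job is handed in when it is done.

Besides the shell and the picture viewer there is one more tool, called after "Request:" as name(argument=value, ...) on one line, values as JSON. servo_tool: Moves the arm, as the interface text tells. Its arguments: {"type":"object","properties":{"dp":{"type":"array"},"turn":{"type":"array"},"gripper":{"type":"number"},"newtons":{"type":"number"}},"required":["dp","turn"]}

```bash
mkdir -p pics; python3 - <<'E'
from bench import *
import cv2
for n in ["scene","side","wrist"]:
    m=camera_model(n);print(n,m)
    f=grab_frame(n);cv2.imwrite(f"pics/{n}0.png",f[:,:,::-1])
print(read_state())
E
```

```text
scene {'K': array([[439.25362553,   0.        , 285.98233877],
       [  0.        , 439.25362553, 208.08886008],
       [  0.        ,   0.        ,   1.        ]]), 'R': array([[ 0.90381649, -0.42764293, -0.01540408],
       [-0.32098325, -0.65370786, -0.68529978],
       [ 0.28299384,  0.62432969, -0.72809816]]), 't': array([-0.48952727,  0.22512236,  1.00719543])}
side {'K': array([[437.91462743,   0.        , 285.29032849],
       [  0.        , 437.91462743, 212.97074855],
       [  0.        ,   0.        ,   1.        ]]), 'R': array([[-9.99844090e-01,  1.40118395e-02,  1.07453901e-02],
       [-8.49608803e-04,  5.69658162e-01, -8.21881291e-01],
       [-1.76372680e-02, -8.21762281e-01, -5.69557442e-01]]), 't': array([0.56202988, 0.10975307, 1.0342873 ])}
wrist {'K': array([[325.1922621 ,   0.        , 279.24657922],
       [  0.        , 325.1922621 , 207.6297174 ],
       [  0.        ,   0.        ,   1.        ]]), 'R': array([[ 9.99998356e-01,  8.79346489e-04, -1.58576473e-03],
       [ 1.35264645e-03, -9.44183062e-01,  3.29418451e-01],
       [-1.20757924e-03, -3.29420054e-01, -9.44182699e-01]]), 't': array([-0.67457622, -0.04345576,  0.3800265 ])}
{'t': 0.15, 'joint_pos': array([-3.78081936e-02,  1.16390605e-01,  1.44209108e+00,  4.84610191e-05,
        1.58400903e+00, -3.78086532e-02]), 'joint_vel': array([-0.00106613, -0.00240548, -0.00037109, -0.00031013, -0.00035044,
        0.00085232]), 'tau': array([ 7.81324125e-04, -7.32512355e+01, -6.32847619e+01, -3.31336332e-05,
        5.00968890e-03,  2.64853352e-04]), 'tcp_pos': array([6.74861693e-01, 4.81827312e-06, 2.30734658e-01]), 'orientation': array([-3.45760349e-04,  7.07106329e-01,  7.07107091e-01, -2.87516891e-04]), 'wrist_force': array([ 0.64349068, -0.41321906,  0.2089957 ]), 'ft_torque': array([-0.0138216 ,  0.01067334, -0.00511521]), 'grasp_force': 0.0, 'width': 0.08520802944239778}
```

View pics/scene0.png

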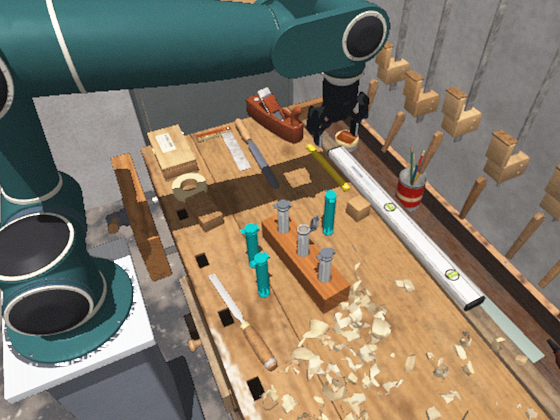

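View pics/side0.png

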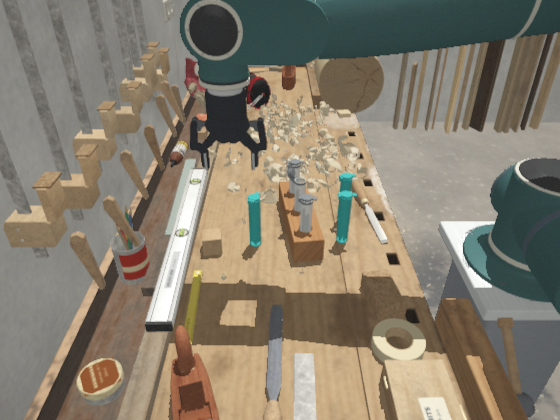

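The scene view shows three grey-collared tubes in the block: tops near (283,204), (303,230) and (325,254). The middle one seems to have an upright cap at (315,222). The turquoise tubes are decoys. I'll enlarge both views.

```bash
python3 - <<'E'
import cv2
a=cv2.imread("pics/scene0.png")[185:311,240:360]; b=cv2.imread("pics/side0.png")[145:271,240:360]
cv2.imwrite("pics/c0.png",cv2.hconcat([cv2.resize(x,None,fx=3.33,fy=4.76 if 0 else 3.33,interpolation=cv2.INTER_CUBIC) for x in (a,b)]))
E
```

```text
(no output)
```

View pics/c0.png

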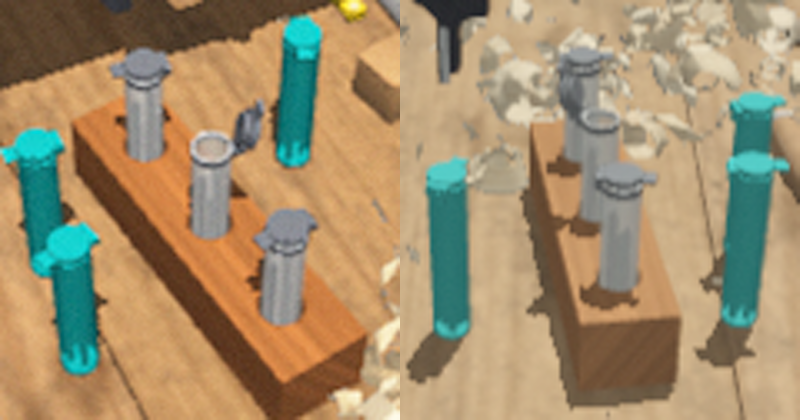

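```bash
cat > h.py <<'E'
import numpy as np
from bench import *
from scipy.optimize import least_squares
def proj(m,X):
    c=m["R"]@X+m["t"]; K=m["K"]
    return (K@(c/c[2]))[:2]
def fproj(m,X):
    c=m["R"]@X+m["t"]; r=np.hypot(c[0],c[1]); th=np.arctan2(r,c[2])
    return m["K"][0,0]*th*c[:2]/r+m["K"][:2,2]
def tri(obs,x0=(.6,-.2,.1)):
    s=least_squares(lambda X:np.concatenate([f(m,X)-p for f,m,p in obs]),x0)
    return s.x,np.sqrt(np.mean(s.fun**2))
E
python3 - <<'E'
from h import *
S,D=camera_model("scene"),camera_model("side")
P={"mouth":((212,146),(602,120)),"captip":((258,102),(572,75)),"spare_far(cap top)":((147,62),(622,174)),"spare_near":((292,222),(582,58)),
"base open":((209,232),(597,215)),"base spfar":((146,155),(618,285)),"corner+y-x":((75,122),(680,316)),}
for k,(a,b) in P.items():
    a=np.array(a)/3.33+[240,185]; b=(np.array(b)-[400,0])/3.33+[240,145]
    X,e=tri([(proj,S,a),(proj,D,b)]); print(k,X.round(4),e.round(2))
E
```

```text
mouth [ 0.5257 -0.1288  0.1375] 0.25
captip [ 0.5519 -0.135   0.1725] 1.48
spare_far(cap top) [ 0.5164 -0.0456  0.1446] 0.4
spare_near [ 0.539  -0.212   0.1439] 0.6
base open [ 0.5244 -0.1334  0.0505] 0.38
base spfar [ 0.514  -0.048   0.0489] 0.05
corner+y-x [ 0.4755 -0.0018  0.0576] 0.32
```

The crops show the middle tube open, with its mouth at scene (303.7,228.8) and side (300.7,181). The mouth measures z=0.138 against an expected 0.14, and the base sits inside the block, so the fix is good. Next I go closer to find the cap's direction.

Request:
servo_tool(dp=[[-0.026,-0.009,-0.008],[-0.026,-0.009,-0.008],[-0.026,-0.009,-0.008],[-0.026,-0.009,-0.008],[-0.026,-0.009,-0.008],[0,0,0],[0,0,0],[0,0,0],[0,0,0],[0,0,0],[0,0,0],[0,0,0],[0,0,0],[0,0,0],[0,0,0],[0,0,0],[0,0,0],[0,0,0]], turn=[[0,0,0],[0,0,0],[0,0,0],[0,0,0],[0,0,0],[0,0,-0.9375],[0,0,-0.9375],[0,0,-0.9375],[0,0,-0.9375],[0,0,-0.9375],[0,0,-0.9375],[0,0,-0.9375],[0,0,-0.9375],[0,0,-0.9375],[0,0,-0.9375],[0,0,-0.9375],[0,0,-0.9375],[0,0,0]], gripper=-1)

```text
t: 1.95
tcp_pos: [0.6299, -0.13, 0.271]
orientation: [-0.0, -0.001, 1.0, 0.0]
wrist_force: [-0.1, 0.7, 0.2]
width: -0.0002
grasp_force: 0.0
```

```bash
python3 - <<'E'
from h import *
import cv2,pickle
s=read_state();m=camera_model("wrist");f=grab_frame("wrist")
pickle.dump(m,open("w1.pkl","wb"))
cv2.imwrite("pics/w1.png",f[:,:,::-1])
u,v=fproj(m,np.array([.526,-.129,.14])); print(u,v,s["tcp_pos"],s["orientation"],s["joint_pos"])
x0,y0=int(np.clip(u-80,0,400)),int(np.clip(v-60,0,300)); print(x0,y0)
cv2.imwrite("pics/w1c.png",cv2.resize(f[y0:y0+120,x0:x0+160,::-1],None,fx=5,fy=5,interpolation=cv2.INTER_CUBIC))
E
```

```text
281.1845034832709 76.12455433766351 [ 0.62994058 -0.1299933   0.27101873] [-2.27209955e-04 -1.18095698e-03  9.99999275e-01  5.42118358e-05] [-2.43154472e-01  3.97628236e-02  1.45847609e+00 -4.73874712e-06
  1.64382090e+00 -1.81631306e+00]
201 16
```

View pics/w1c.png

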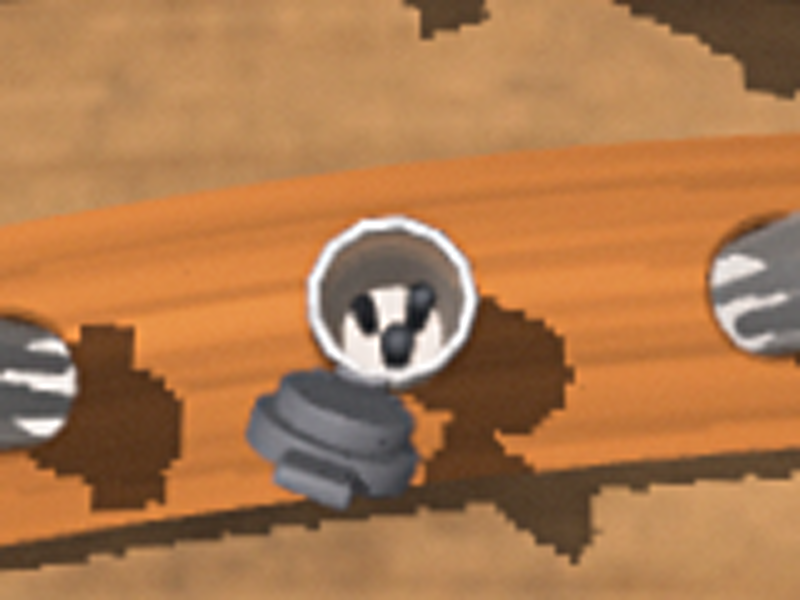

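The wrist crop shows the open mouth at crop (392,300). The cap leans down and left, with its tab end at about (315,480), so the tube is yawed clockwise. I'll fit yaw and cap angle from the tab corners.

```bash
python3 - <<'E'
from h import *
import pickle
S,D=camera_model("scene"),camera_model("side");W=pickle.load(open("w1.pkl","rb"))
wp=lambda p:np.array(p)/5+[201,16]
X,e=tri([(proj,S,np.array([212,146])/3.33+[240,185]),(proj,D,np.array([202,120])/3.33+[240,145]),(fproj,W,wp((392,300)))]);print("mouth",X,e)
def cap(q,r,y,z):
    x,yy,psi,th=q
    p=np.array([17-r*np.cos(th)+z*np.sin(th),y,130+r*np.sin(th)+z*np.cos(th)])/1e3
    c,s=np.cos(psi),np.sin(psi)
    return np.array([x+c*p[0]-s*p[1],yy+s*p[0]+c*p[1],.01+p[2]])
obs=[((40,-6,1),(285,450)),((40,6,1),(355,485)),((40,-6,7),(272,480)),((40,6,7),(350,508))]
def res(q):
    r=[fproj(W,cap(q,*a))-wp(b) for a,b in obs]
    r.append(fproj(W,np.array([q[0],q[1],.14]))-wp((392,300)))
    r.append(proj(S,cap(q,40,0,4))-(np.array([258,102])/3.33+[240,185]))
    return np.concatenate(r)
for th in (1.4,2):
    s=least_squares(res,[.526,-.13,-.4,th],loss="soft_l1");print(s.x,s.cost,res(s.x).round(1))
    print("tip",cap(s.x,40,0,4),"hinge",cap(s.x,0,0,0))
E
```

```text
mouth [ 0.5256807  -0.13027433  0.13754158] 0.34670021862084577
[ 0.52589662 -0.13033627 -0.3598611   1.81688314] 3.3659864586618298 [-0.2 -0.7  1.6 -1.9 -0.3  0.8 -0.2  1.   0.2 -0.   0.7  0.6]
tip [ 0.55455894 -0.1411203   0.17782048] hinge [ 0.54180769 -0.13632272  0.14      ]
[ 0.52589661 -0.13033627 -0.35986108  1.8168832 ] 3.3659864586621646 [-0.2 -0.7  1.6 -1.9 -0.3  0.8 -0.2  1.   0.2 -0.   0.7  0.6]
tip [ 0.55455894 -0.1411203   0.17782048] hinge [ 0.54180769 -0.13632272  0.14      ]
```

```bash
python3 - <<'E'
from h import *
S,D=camera_model("scene"),camera_model("side")
print(tri([(proj,S,np.array([302,32])/3.33+[240,185]),(proj,D,np.array([47,175])/3.33+[240,145])]))
E
```

```text
(array([ 0.63394702, -0.05908324,  0.13474254]), np.float64(0.12759555426851277))
```

Request:
servo_tool(dp=[[0,-0.012,0],[0,-0.012,0],[0,-0.012,0],[0,0,0]], turn=[[0,0,0.86],[0,0,0.86],[0,0,0.86],[0,0,0]])

```text
t: 2.4
tcp_pos: [0.6254, -0.1665, 0.2711]
orientation: [-0.0, 0.183, 0.983, -0.0]
wrist_force: [-0.0, -0.4, 0.2]
width: 0.0001
grasp_force: 0.0
```

```bash
cat > rel.py <<'E'
from h import *
s=read_state();p=-.36;d=s["tcp_pos"]-[.5259,-.1303,0]
w,x,y,z=s["orientation"]
from scipy.spatial.transform import Rotation as R
M=R.from_quat([x,y,z,w]).as_matrix()
print("rel mm",(1e3*np.array([d[0]*np.cos(p)+d[1]*np.sin(p),-d[0]*np.sin(p)+d[1]*np.cos(p),d[2]])).round(1),"tooly",M[:,1].round(3),"F",s["wrist_force"].round(1),s["joint_pos"].round(2))
E
python3 rel.py
```

```text
rel mm [105.9   1.2 271.1] tooly [ 0.359  0.933 -0.   ] F [-0.  -0.4  0.2] [-0.3   0.05  1.45 -0.    1.64 -1.5 ]
```

The turquoise decoy at (0.634,-0.059) is out of the way. Next I come down behind the cap.

Request:
servo_tool(dp=[[0.014,0,0.02],[0.014,0,0.02],[0.014,-0.001,0.02],[0,0,0.02],[0,0,0.02],[0,0,0.006],[0.009,0,0],[0.009,0,0],[0.009,0,0],[0,0,0]], turn=[[0,0,0],[0,0,0],[0,0,0],[0,0,0],[0,0,0],[0,0,0],[0,0,0],[0,0,0],[0,0,0],[0,0,0]])

```text
t: 3.4
tcp_pos: [0.5601, -0.1418, 0.1665]
orientation: [0.001, 0.179, 0.984, -0.0]
wrist_force: [-0.6, -0.8, 0.4]
width: 0.0002
grasp_force: 0.0
```

```bash
python3 rel.py
```

```text
rel mm [ 36.1   1.3 166.5] tooly [0.352 0.936 0.   ] F [-0.6 -0.8  0.4] [-0.29 -0.07  1.74  0.    1.47 -1.5 ]
```

Request:
servo_tool(dp=[[0.008,0,-0.002],[0.009,-0.001,-0.0015],[0.007,0,0.003],[0.007,0,0.006],[0.005,0,0.006],[0.004,0,0.003],[0,0,0]], turn=[[0,0,0],[0,0,0],[0,0,0],[0,0,0],[0,0,0],[0,0,0],[0,0,0]])

```text
t: 4.1
tcp_pos: [0.5224, -0.1288, 0.15]
orientation: [-0.001, 0.179, 0.984, 0.0]
wrist_force: [-1.0, 0.3, -0.1]
width: 0.0004
grasp_force: 0.0
```

```bash
python3 rel.py; python3 - <<'E'
from h import *
import cv2
a=grab_frame("scene")[170:296,240:360,::-1]; b=grab_frame("side")[130:256,240:360,::-1]
cv2.imwrite("pics/c2.png",cv2.hconcat([cv2.resize(x,None,fx=3.33,fy=3.33,interpolation=cv2.INTER_CUBIC) for x in (a,b)]))
E
```

```text
rel mm [ -3.8   0.2 150. ] tooly [ 0.352  0.936 -0.   ] F [-1.   0.3 -0.1] [-0.29 -0.15  1.84  0.    1.46 -1.5 ]
```

View pics/c2.png

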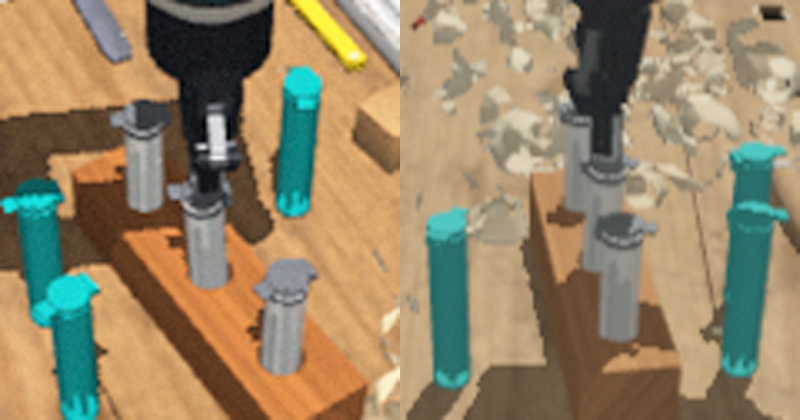

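The cap has swung over: its tab now shows on the -x side at scene-crop (178,190), with the fingers on top. Next I press down gently, centred.

Request:
servo_tool(dp=[[-0.001,0,0.001],[0,0,0.001],[0,0,0.001],[0,0,0.001],[0,0,0]], turn=[[0,0,0],[0,0,0],[0,0,0],[0,0,0],[0,0,0]])

```text
t: 4.7
tcp_pos: [0.5241, -0.1294, 0.1472]
orientation: [0.0, 0.179, 0.984, -0.0]
wrist_force: [-1.2, 0.0, 4.4]
width: -0.0
grasp_force: 1.9
```

Request:
servo_tool(dp=[[0,0,0.001],[0,0,0]], turn=[[0,0,0],[0,0,0]])

```text
t: 4.9
tcp_pos: [0.5243, -0.1295, 0.147]
orientation: [0.001, 0.179, 0.984, -0.0]
wrist_force: [-3.6, 0.6, 11.9]
width: -0.0001
grasp_force: 5.8
```

Request:
servo_tool(dp=[[0,0,0.001],[0,0,0],[0,0,0],[0,0,-0.01],[0,0,-0.03],[0,0,-0.03],[0,0,0]], turn=[[0,0,0],[0,0,0],[0,0,0],[0,0,0],[0,0,0],[0,0,0],[0,0,0]])

```text
t: 5.6
tcp_pos: [0.5251, -0.1297, 0.2192]
orientation: [0.003, 0.179, 0.984, -0.0]
wrist_force: [-0.2, 0.7, 0.2]
width: 0.0003
grasp_force: 0.0
```

Request:
servo_tool(dp=[[0,0,-0.01],[0,0,0],[0,0,0],[0,0,0],[0,0,0],[0,0,0],[0,0,0],[0,0,0]], turn=[[0,0,0],[0,0,0],[0,0,0],[0,0,0],[0,0,0],[0,0,0],[0,0,0],[0,0,0]], gripper=0.3, newtons=40)

```text
t: 6.4
tcp_pos: [0.5239, -0.1294, 0.2247]
orientation: [-0.0, 0.179, 0.984, 0.0]
wrist_force: [-0.3, -0.3, -0.4]
width: 0.0558
grasp_force: 0.0
```

```bash
python3 rel.py; python3 - <<'E'
from h import *
import cv2
m=camera_model("wrist");f=grab_frame("wrist")
cs=[]
for n,o in (("scene",(278,205)),("side",(265,150))):
    g=grab_frame(n);x,y=o
    cs.append(cv2.resize(g[y:y+55,x:x+50,::-1],(400,440),interpolation=cv2.INTER_CUBIC))
u,v=fproj(m,np.array([.526,-.130,.147]));print(u,v)
cv2.imwrite("pics/w3.png",f[:,:,::-1]);cv2.imwrite("pics/c3.png",cv2.hconcat(cs))
E
```

```text
rel mm [-2.200e+00  2.000e-01  2.247e+02] tooly [0.352 0.936 0.   ] F [-0.3 -0.3 -0.4] [-0.29 -0.18  1.74  0.    1.58 -1.5 ]
279.7350027101712 221.5513221785071
```

View pics/c3.png

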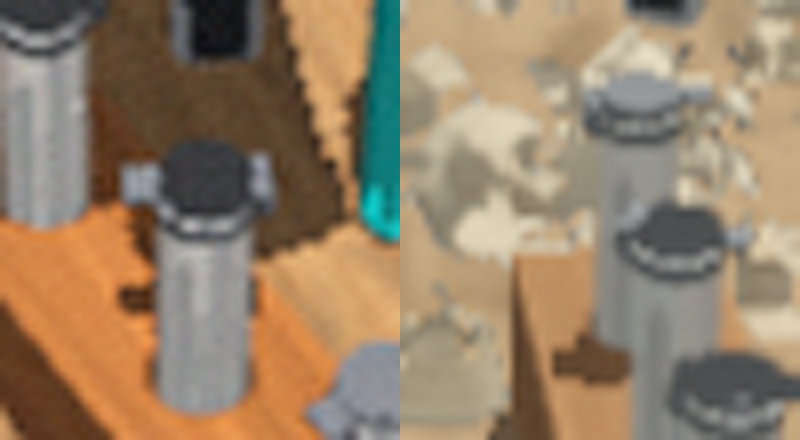

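View pics/w3.png

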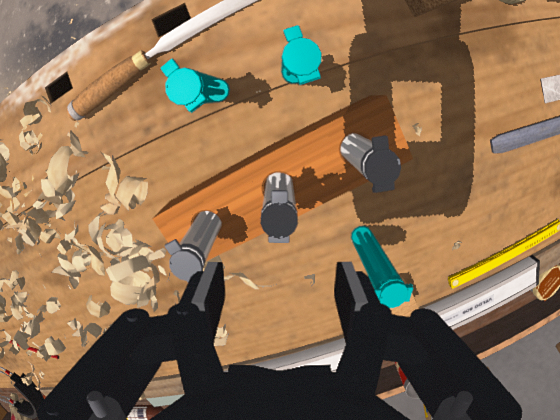

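Both views show the cap lying flat with the tab and hinge level. The wrist view has it at (280,218), matching the predicted (279.7,221.6) and centred between the fingers. Now I descend and grip.

Request:
servo_tool(dp=[[-0.002,0,0.02],[0,0,0.02],[0,0,0.02],[0,0,0.015],[0,0,0.015],[0,0,0.015],[0,0,0.015],[0,0,0.014],[0,0,0],[0,0,0]], turn=[[0,0,0],[0,0,0],[0,0,0],[0,0,0],[0,0,0],[0,0,0],[0,0,0],[0,0,0],[0,0,0],[0,0,0]])

```text
t: 7.55
tcp_pos: [0.5259, -0.1301, 0.0909]
orientation: [-0.0, 0.179, 0.984, 0.0]
wrist_force: [0.3, 0.3, -0.4]
width: 0.0555
grasp_force: 0.0
```

Request:
servo_tool(dp=[[0,0,0],[0,0,0],[0,0,0],[0,0,0],[0,0,0],[0,0,0],[0,0,0],[0,0,0]], turn=[[0,0,0],[0,0,0],[0,0,0],[0,0,0],[0,0,0],[0,0,0],[0,0,0],[0,0,0]], gripper=-1, newtons=40)

```text
t: 8.35
tcp_pos: [0.5262, -0.1303, 0.0917]
orientation: [0.001, 0.179, 0.984, -0.0]
wrist_force: [0.2, -1.7, 5.8]
width: 0.0273
grasp_force: 39.3
```

Gripped, with a width of 27.3 mm. Draw straight out.

Request:
servo_tool(dp=[[0,0,-0.006],[0,0,-0.012],[0,0,-0.015],[0,0,-0.015],[0,0,-0.02],[0,0,-0.02],[0,0,-0.02],[0,0,-0.02],[0,0,-0.025],[0,0,-0.025],[0,0,-0.025],[0,0,-0.025],[0,0,-0.025],[-0.02,0,-0.015],[-0.02,0,0],[-0.02,0,0],[-0.02,0,0],[-0.02,0,0],[0,0,0],[0,0,0]], turn=[[0,0,0],[0,0,0],[0,0,0],[0,0,0],[0,0,0],[0,0,0],[0,0,0],[0,0,0],[0,0,0],[0,0,0],[0,0,0],[0,0,0],[0,0,0],[0,0,0],[0,0,0],[0,0,0],[0,0,0],[0,0,0],[0,0,0],[0,0,0]])

```text
t: 10.35
tcp_pos: [0.6192, -0.1653, 0.3594]
orientation: [0.0, 0.179, 0.984, 0.0]
wrist_force: [-0.1, -0.9, -0.7]
width: 0.0272
grasp_force: 39.4
```

```bash
python3 rel.py; python3 - <<'E'
from h import *
import cv2
cs=[grab_frame(n)[30:330,120:420,::-1] for n in ("scene","side")]
cv2.imwrite("pics/c4.png",cv2.resize(cv2.hconcat(cs),(800,400),interpolation=cv2.INTER_CUBIC))
E
```

```text
rel mm [9.960e+01 2.000e-01 3.594e+02] tooly [0.352 0.936 0.   ] F [-0.1 -0.9 -0.7] [-0.3   0.04  1.32  0.    1.78 -1.51]
```

View pics/c4.png

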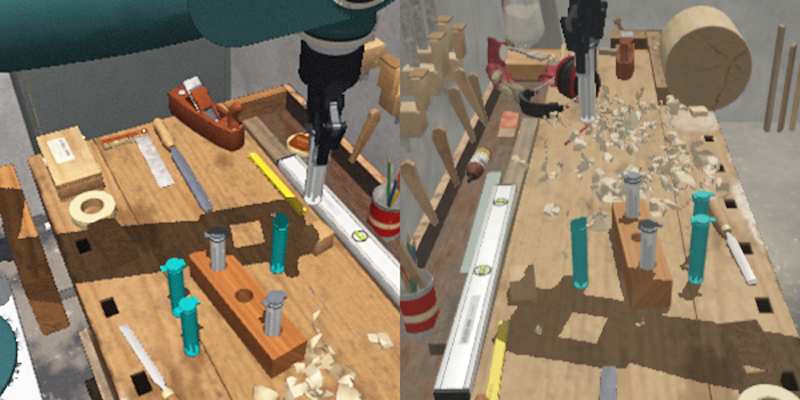

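The tube is out and its hole is empty. The spares still stand. Now I turn it.

Request:
servo_tool(dp=[[0,0,0],[0,0,0],[0,0,0],[0,0,0],[0,0,0],[0,0,0],[0,0,0]], turn=[[0,-0.5,0],[0,-0.9,0],[0,-0.9,0],[0,-0.9,0],[0,-0.9,0],[0,-0.9,0],[0,0,0]])

```text
t: 11.15
tcp_pos: [0.6172, -0.1644, 0.358]
orientation: [0.338, 0.168, 0.924, -0.061]
wrist_force: [-0.1, -0.0, -0.6]
width: 0.0271
grasp_force: 39.4
```

```bash
sed -i 's/"tooly",M\[:,1\].round(3)/"tooly",M[:,1].round(3),"toolz",M[:,2].round(3)/' rel.py; python3 rel.py
```

```text
rel mm [9.75e+01 2.00e-01 3.58e+02] tooly [0.352 0.936 0.   ] toolz [ 0.603 -0.227 -0.765] F [-0.1 -0.  -0.6] [-0.28 -0.39  1.8  -0.06  1.03 -1.47]
```

Request:
servo_tool(dp=[[-0.006,0,0.006],[-0.005,0,0.007],[-0.004,0,0.008],[-0.003,0,0.009],[0,0,0],[0,0,0]], turn=[[0,-0.9,0],[0,-0.9,0],[0,-0.9,0],[0,-0.9,0],[0,0,0],[0,0,0]])

```text
t: 11.75
tcp_pos: [0.6522, -0.178, 0.3541]
orientation: [0.554, 0.148, 0.813, -0.101]
wrist_force: [-0.1, 0.4, 0.4]
width: 0.0269
grasp_force: 39.4
```

```bash
python3 rel.py
```

```text
rel mm [ 1.350e+02 -2.000e-01  3.541e+02] tooly [ 0.354  0.935 -0.   ] toolz [ 0.87  -0.329 -0.367] F [-0.1  0.4  0.4] [-0.27 -0.48  2.06 -0.24  0.38 -1.31]
```

Pointing forward runs into the wrist singularity (joint 5 near 0). I'll pitch back to vertical and roll the tube sideways instead, using joint 4.

Request:
servo_tool(dp=[[0,0,0],[0,0,0],[0,0,0],[0,0,0],[0,0,0],[0,0,0],[0,0,0],[0,0,0],[0,0,0],[0,0,0],[0,0,0],[0,0,0]], turn=[[0,0.86,0],[0,0.86,0],[0,0.86,0],[0,0.86,0],[0,0.86,0],[0,0.86,0],[0,0.86,0],[0,0.86,0],[0,0.86,0],[0,0.86,0],[0,0,0],[0,0,0]])

```text
t: 12.95
tcp_pos: [0.6528, -0.1776, 0.3547]
orientation: [0.0, 0.178, 0.984, 0.001]
wrist_force: [-0.1, 0.7, -1.1]
width: 0.0271
grasp_force: 39.4
```

Request:
servo_tool(dp=[[0,0,0],[0,0,0],[0,0,0],[0,0,0],[0,0,0],[0,0,0],[0,0,0]], turn=[[-0.5,0,0],[-0.8,0,0],[-0.8,0,0],[-0.8,0,0],[-0.8,0,0],[-0.8,0,0],[0,0,0]])

```text
t: 13.65
tcp_pos: [0.651, -0.1786, 0.3539]
orientation: [0.056, 0.171, 0.935, 0.305]
wrist_force: [0.5, 0.0, -0.9]
width: 0.027
grasp_force: 39.6
```

```bash
python3 rel.py
```

```text
rel mm [134.1  -1.1 353.9] tooly [0.286 0.755 0.59 ] toolz [ 0.209  0.552 -0.807] F [ 0.5  0.  -0.9] [-0.56  0.12  1.33  0.63  1.78 -1.66]
```

Request:
servo_tool(dp=[[0,0,0],[0,0,0],[0,0,0],[0,0,0],[0,0,0],[0,0,0],[0,0,0],[0,0,0],[0,0,0],[0,0,0],[0,0,0],[0,0,0]], turn=[[-0.75,0,0],[-0.75,0,0],[-0.75,0,0],[-0.75,0,0],[-0.75,0,0],[-0.75,0,0],[-0.75,0,0],[-0.75,0,0],[-0.75,0,0],[0,0,0],[0,0,0],[0,0,0]])

```text
t: 14.85
tcp_pos: [0.6523, -0.1771, 0.3556]
orientation: [0.127, 0.126, 0.697, 0.694]
wrist_force: [-0.8, -0.8, -0.0]
width: 0.0269
grasp_force: 39.7
```

```bash
python3 rel.py; python3 - <<'E'
from h import *
import cv2
s=read_state();p=s["tcp_pos"];out=[]
for n in ("scene","side"):
    u,v=proj(camera_model(n),p).astype(int);f=grab_frame(n);x=np.clip(u-60,0,440);y=np.clip(v-60,0,300);print(n,u,v,x,y)
    out.append(cv2.resize(f[y:y+120,x:x+120,::-1],(400,400),interpolation=cv2.INTER_CUBIC))
cv2.imwrite("pics/c5.png",cv2.hconcat(out))
E
```

```text
rel mm [134.8   0.7 355.6] tooly [-0.001  0.005  1.   ] toolz [ 0.352  0.936 -0.004] F [-0.8 -0.8 -0. ] [-0.72  0.28  1.53  1.48  1.92 -1.82]
scene 376 148 316 88
side 244 84 184 24
```

View pics/c5.png

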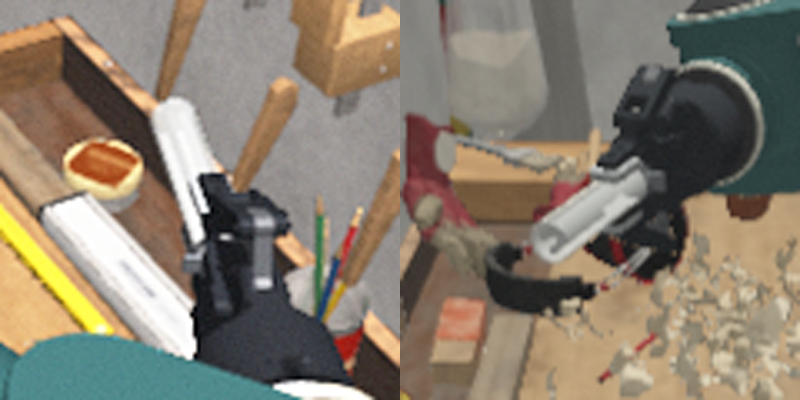

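```bash
python3 - <<'E'
from h import *
import cv2
X,e=tri([(proj,camera_model("scene"),np.array([174,106])/3.33+[316,88]),(proj,camera_model("side"),np.array([228.5,96.7]))],(.68,-.1,.35));print("tube end",X,e)
s=read_state();tz=np.array([.352,.936,-.004]);print("expected",s["tcp_pos"]+.0817*tz)
m=camera_model("wrist");f=grab_frame("wrist");u,v=fproj(m,s["tcp_pos"]-.055*tz).astype(int)
print(u,v);x=np.clip(u-100,0,360);y=np.clip(v-110,0,270)
cv2.imwrite("pics/w6.png",cv2.resize(f[y:y+150,x:x+200,::-1],(800,600),interpolation=cv2.INTER_CUBIC))
E
```

```text
tube end [ 0.68270253 -0.09664579  0.3573001 ] 0.6559834449020308
expected [ 0.68107469 -0.10085713  0.35505599]
282 348
```

View pics/w6.png

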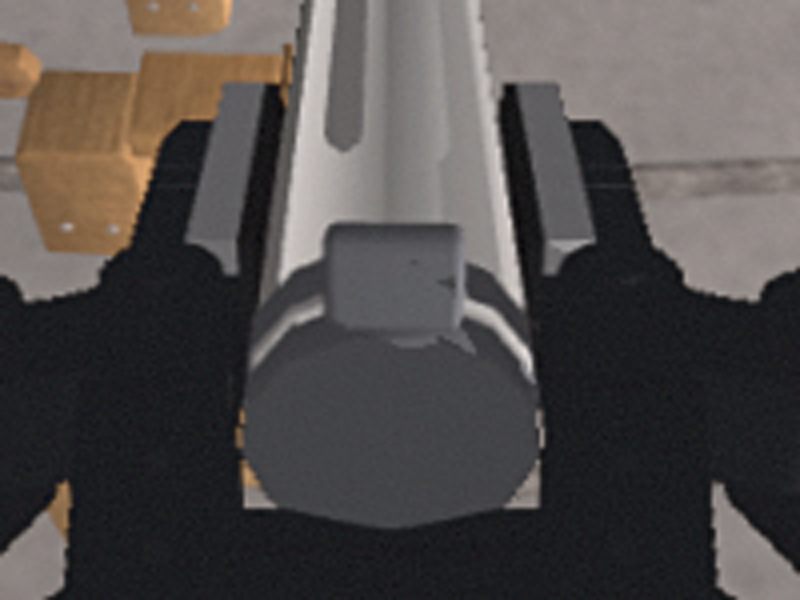

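The cap is shut, with its tab at (395,280) and its face flat over the mouth. The tube's far end is within 3 mm of level at z≈0.355, and the arm is still.

```bash
python3 -c "
from bench import *
print(abs(read_state()['joint_vel']).max()); print(hand_in())"
```

```text
0.007079777065187535
the job is handed in; nothing more can be done
None
```

I pressed the open cap shut with its tube standing in the block, then drew the tube out. It is now held still and level about 35 cm above the bench with the cap still shut, and I handed the job in at about 15 s. The other two tubes were still standing when I last looked, after the draw, and nothing I did went near the cork block, cube or chisel.

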